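# Open the cell hatch of the bench photometer

### The arm

A 7-joint arm with a two-finger parallel gripper is mounted at the origin on the work surface. World frame = base frame: x ahead of the robot, y to its left, z up, the work surface at z = 0. Lengths are in m, angles in rad, forces in N, time in s.
With the tool pointing down it reaches from about 0.425 to 0.875 m from the base axis. Payload 4.7 kg.
Tool frame: the origin (TCP) lies at the very end of the fingers, on their centre line; the grasp point (between the pads) lies 19 mm behind it (bot.hold_point_z is the y of the grasp point in the tool frame, in m); y points along the fingers, z is the direction in which the jaws open and shut, and the axes are right-handed (so a half turn about y gives the same grasp; the last joint's range is limited). The gripper opens to 87 mm and grips with 3 to 60 N. Pads are 19 mm wide; open, the fingers measure 117 mm over their backs; the gripper's body (75 mm by 190 mm) begins 51 mm behind the grasp point.
Start: joints at [-1.174, 0.321, -0.07, 1.45, 0.023, 1.371, -0.057], TCP at [0.243, 0.603, 0.192] pointing down, gripper open.
Joint ranges: [-2.86, 2.86], [-0.3, 2.09], [-1.38, 1.24], [0.06, 2.45], [-1.56, 4.7], [0.09, 2.05], [-2.69, 2.69]. Speed limits (rad/s): [2.57, 2.57, 3.14, 3.14, 3.14, 3.14, 3.14].

### API

Orientations are given as a unit quaternion [x, y, z, w].
In Python, from cell import bot, grab_frame gives the robot as it stands.
- The arm moves only by the tool carry_out, never from a script. Its argument "motion" is one flat list of numbers, 7 for each row, row after row: the finger opening in m, from 0 to 0.087, then the shift along the world's x, y, z in m, then the turn, a rotation vector about the world's x, y, z in degrees. A call has 1 to 12 rows; each row shifts and turns the commanded pose from where the row before left it; what a row does not reach is not made up. A row lasts 1/10 s, in which the tool goes at most 50 mm and 8.59 degrees, less where a joint would pass 70% of its speed; a pose out of reach is approached as far as the arm can. A call is refused whole if a number of a shift passes 0.05 or a number of a turn 8.59, either way. A call with a gripper value outside its range is refused whole. The fingers move at their own pace and stop on an object; "squeeze" is the grip in N (left out, the last holds). Time passes only in rows, so rows that do not move let the fingers close. It gives the time, the measured TCP pose, the force and the opening at its end, in the units of the state.
- bot.state(): the state, without advancing time (a new reading comes with each control period).
- grab_frame(name): name is "scene" or "side" or "wrist"; returns a dict with "frame" (384x512x3 uint8, blue, green, red), "mtx" (3x3 intrinsics, pixels), "R" (3x3) and "t" (3): a world point X has camera coordinates R X + t. Camera axes: x right, y down, z forward; pixel columns grow to the right and rows downward; lengths in m; the calibration is good to about 2 mm. A picture is of the moment at which its call begins. There is no depth.
- bot.sign_off(): hands the job in, once; it reports no verdict.
The state is a dict: "t": time; "joint_positions": joint angles; "dq": joint speeds; "tau": joint torques, N m; "ee_pos": TCP position; "ee_rot": TCP orientation; "contact_force": force on the tool from outside, world axes, zero at the start; "moment": the same for the moment, N m; "opening": finger opening in m.
Only numpy, scipy, OpenCV 4.12 (cv2) and the standard library are available. Lean on these libraries where they do the work, as an engineer would, in place of code of your own. Each camera call takes 0.05 s, during which the arm holds its last target.

### The job

A black bottle stopper has been left standing on the larger of the two hatches in the top of the photometer: with the fingertips slide it off sideways onto the bare deck of the instrument, clear of both hatches and still standing, without picking it up. Then press the front of that larger hatch down once, without forcing it, so that its push-push latch lets go and the hatch springs up, take the hand away and watch for two seconds that it stays open by itself. Leave the smaller hatch shut, do not push the open hatch back down, and leave the other things where they stand.

Things in the scene. Friction and masses are not known exactly. Their poses are not given: they have to be found in the camera images.
- photometer: fixed pale beige instrument, 300 mm deep (x), 360 wide (y); origin at the centre of its underside on the bench, x to its back. Sloping console at -x; flat deck at z = 120 mm, x -70 to 150 mm. Two hatch units lie in it side by side at x = 25, y = +-55 mm (which is where varies). Bare deck: strips outside them (|y| 98 to 180 mm), 37 mm in front, 67 mm behind. All level to 1 mm.
- cell_unit: unit with the LARGER hatch: frame 114 x 84 mm flush with the deck, over a dark well. Origin at the centre of its underside, 45 mm below the deck; axes parallel to the photometer's. The hatch, centred on the unit, is a plain grey plate 95 mm long (x), 70 wide (y), 6 thick, its top 1 mm above the deck, hinged along its back edge (+x): it swings up and back.
- hatch (a joint): larger hatch, rad: 0 (+-0.005) shut and latched, positive open, end stop 1.25. A push-push latch holds it against an opening spring. Pressed below flush to -0.031 (2.2 mm at hatch_press; solid stop at -0.052, 3.7 mm) with about 4 N it unlatches; let up, it follows the finger, then swings to 1.25 in about 1.5 s and stays. A shallower press leaves it latched; pushed right down again it relatches.
- hatch_press (a point): where to press the larger hatch: on its upper face, mid-width, on the ridged finger patch, 24 mm behind its front edge and 71 mm in front of the hinge. Moves with the hatch (x along the plate to the hinge, z out of the upper face).
- hatch_hinge (a point): middle of the larger hatch's hinge axis (along y), 5 mm below the deck; turns with the hatch
- ref_unit: the unit with the SMALLER hatch, same frame and axes as cell_unit; its hatch is 62 x 44 mm, centred on the unit, of the same make, and pops open just as easily: keep it shut
- ref_hatch (a joint): angle of the smaller hatch, rad: 0 shut; must stay shut
- stopper: black plastic bottle stopper, 25 to 60 g, standing flange down on the larger hatch. Flange 38 mm across, 9 mm high; above it a plug tapering from 27 to 23 mm across; 31 mm tall in all. Origin at the centre of its underside. Slides easily (under 0.6 N) and stays upright if pushed less than 20 mm above its foot.
- spare_stopper: another stopper just like it, standing on the rear strip of the deck; origin at the centre of its underside; leave it alone
- clip: steel spring clip, 20 x 34 mm and 40 mm tall, standing on the rear strip of the deck; origin at the centre of its underside; leave it alone
- amber_bottle: brown glass wide-mouth bottle, 68 mm across, 102 mm tall, on the bench beside the photometer; origin at the centre of its underside; leave it alone
- beaker: empty glass beaker, 70 mm across, 90 mm tall, on the bench to the left of the photometer; origin at the centre of its underside; leave it alone
- cylinder: glass measuring cylinder, 212 mm tall, on a 64 mm eight-sided green foot, on the bench to the right of the photometer; origin at the centre of its underside; leave it alone
- flask: round glass flask, 84 mm across, 139 mm tall to its white ground neck, sitting in a cork ring on the bench beside the photometer; origin at the centre of its underside; leave it alone
- cuvette_rack: white block 60 x 110 mm with some glass cuvettes standing in it, 47 mm tall, on the bench to the right of the photometer; origin at the centre of its underside; leave it alone
Things that resemble listed ones, but are neither listed nor needed, are in the scene too. What is shaped like the stopper but blue is not meant.

How it is judged:
By the outcome, as a careful person would: the job done as asked, in the order asked, and still so for the second after the job is handed in, with the robot touching nothing.
It also fails if it takes over 43 s, if anything falls off the work surface, if the arm or the gripper's body presses on something with over 40 N, if the wrist force passes 120 N, or if a joint passes its speed limit or range.

## Working session

There is one attempt and no reset: what is moved stays moved. The work goes in short steps, Python scripts to look and compute and a tool call to move; the robot and the scene stay as the last step left them, time stands still between calls to the robot, and variables do not carry over. Pictures are saved under pics/ and viewed, and the job is handed in when it is done.

Besides the shell and the picture viewer there is one more tool, called after ">>>" by a JSON object that holds its "api" and its "payload". carry_out: Moves the arm, as the interface text tells. Its arguments: {"type":"object","properties":{"motion":{"type":"array"},"squeeze":{"type":"number"}},"required":["motion"]}

```bash
mkdir -p pics; ls; cat > h.py <<'E'
import numpy as np, cv2
from cell import bot, grab_frame
def ray(f,u,v):
    d=f["R"].T@np.linalg.inv(f["mtx"])@np.array([u,v,1.0]); o=-f["R"].T@f["t"]; return o,d
def onz(f,u,v,z):
    o,d=ray(f,u,v); return o+d*(z-o[2])/d[2]
def proj(f,X):
    c=f["R"]@np.array(X)+f["t"]; p=f["mtx"]@c; return p[:2]/p[2]
E
python3 - <<'E'
from h import *
import pickle
for n in ["scene","side","wrist"]:
    f=grab_frame(n); pickle.dump(f,open(f"{n}0.pkl","wb"))
    cv2.imwrite(f"pics/{n}0.png",f["frame"])
    print(n,(-f["R"].T@f["t"]).round(3), f["R"][2].round(2))
s=bot.state(); print({k:np.round(v,3) for k,v in s.items()}, bot.hold_point_z)
E
```

```text
pics
scene [0.977 0.656 0.597] [-0.45 -0.71 -0.54]
side [0.24  0.557 0.849] [ 0.31 -0.54 -0.78]
wrist [0.168 0.634 0.383] [ 0.28 -0.11 -0.95]
{'t': np.float64(0.15), 'joint_positions': array([-1.174,  0.322, -0.07 ,  1.451,  0.023,  1.371, -0.057]), 'dq': array([-0.001, -0.   ,  0.001, -0.004,  0.001, -0.   ,  0.001]), 'tau': array([-0.0000e+00, -4.9180e+01, -4.0500e-01, -3.1288e+01, -6.4000e-02,
        4.1000e-02,  0.0000e+00]), 'ee_pos': array([0.243, 0.603, 0.191]), 'ee_rot': array([ 0.695, -0.135,  0.134, -0.694]), 'contact_force': array([-0.472,  0.16 ,  0.08 ]), 'moment': array([-0.057,  0.001, -0.014]), 'opening': np.float64(0.087)} -0.0187
```

View pics/scene0.png

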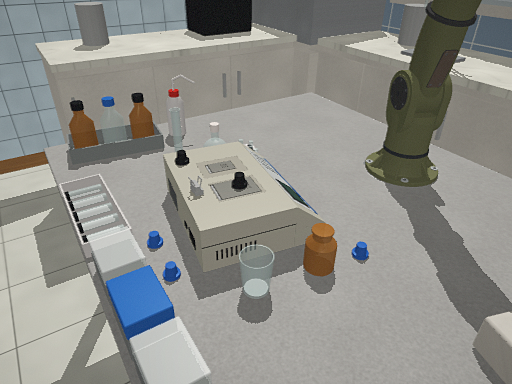

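View pics/side0.png

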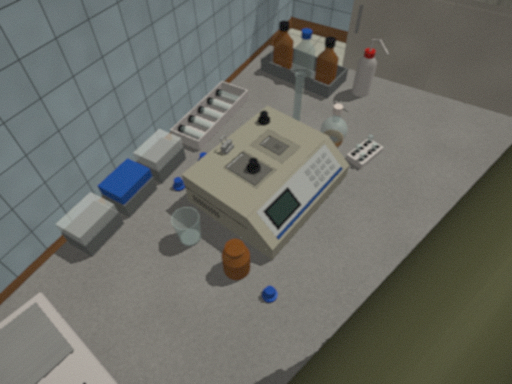

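View pics/wrist0.png

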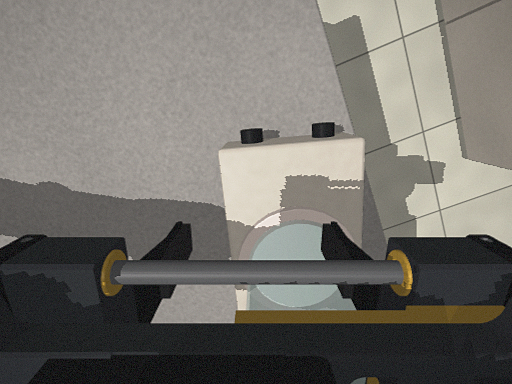

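The stopper candidates: black at scene (240,181)/side (254,165) on the larger hatch, and black at scene (181,157)/side (264,118) on the rear strip, which is the spare. The blue ones are not meant. I'll enlarge to confirm.

```bash
python3 - <<'E'
import pickle,cv2,numpy as np
a=pickle.load(open("scene0.pkl","rb"))["frame"][130:270,150:330]
b=pickle.load(open("side0.pkl","rb"))["frame"][95:250,175:355]
cv2.imwrite("pics/c1.png",cv2.resize(a,None,fx=4.3,fy=4.3,interpolation=cv2.INTER_CUBIC))
cv2.imwrite("pics/c2.png",cv2.resize(b,None,fx=3.8,fy=3.8,interpolation=cv2.INTER_CUBIC))
E
```

```text
(no output)
```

View pics/c1.png

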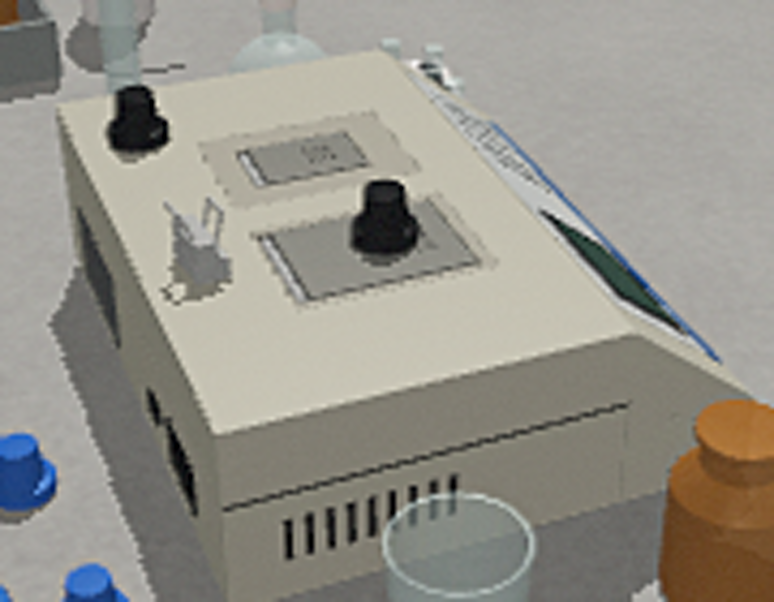

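View pics/c2.png

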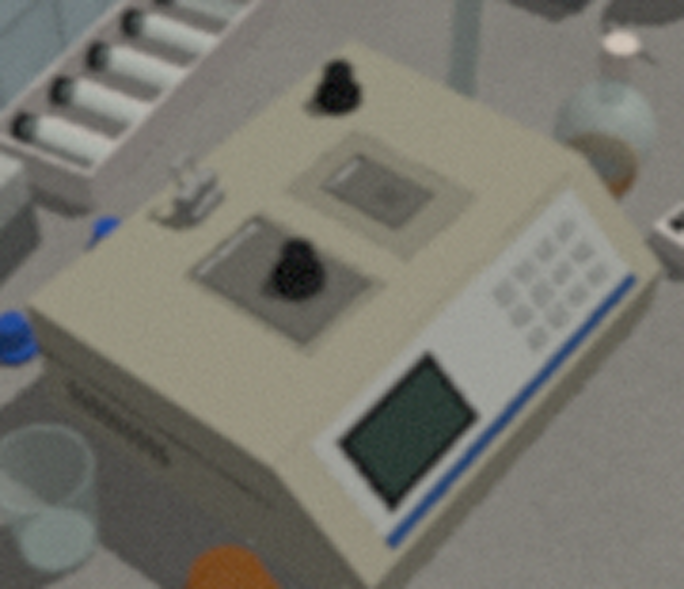

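Both crops confirm it: the stopper at scene (240,181) stands on the larger hatch. The other black one is in the rear corner beside nothing. I'll locate the deck corners, the hatch corners and the stopper.

```bash
cat > m.py <<'E'
from h import *
import pickle
a=pickle.load(open("scene0.pkl","rb")); b=pickle.load(open("side0.pkl","rb"))
A=lambda x,y:(150+(x+.5)/4.3-.5,130+(y+.5)/4.3-.5)
B=lambda x,y:(175+(x+.5)/3.8-.5,95+(y+.5)/3.8-.5)
E
python3 - <<'E'
from m import *
pa={"BR":A(58,106),"BL":A(217,436),"FL":A(632,335),"hBR":A(237,152+0),"HBR":A(258,236),"HBL":A(303,302),"HFL":A(482,263),"HFR":A(436,197)}
pb={"BR":B(350,40),"BL":B(32,308),"FL":B(275,468),"FR":B(575,170),"HBR":B(258,218),"HBL":B(190,272),"HFL":B(305,347),"HFR":B(375,284)}
for k,p in pa.items(): print("A",k,onz(a,*p,0.120 if k[0] in'BF' else .121).round(4))
for k,p in pb.items(): print("B",k,onz(b,*p,0.120 if k[0] in'BF' else .121).round(4))
for n,f in(("scene",a),("side",b)):
    m=(f["frame"].max(2)<45).astype(np.uint8)
    k,l,s,c=cv2.connectedComponentsWithStats(m)
    for i in range(1,k):
        if s[i][4]>60 and s[i][2]<40: print(n,s[i],c[i].round(1))
E
```

```text
A BR [ 0.6859 -0.2563  0.12  ]
A BL [0.7447 0.0968 0.12  ]
A FL [0.5317 0.1327 0.12  ]
A hBR [ 0.6173 -0.1419  0.121 ]
A HBR [ 0.6499 -0.0494  0.121 ]
A HBL [0.6595 0.021  0.121 ]
A HFL [0.5601 0.0381 0.121 ]
A HFR [ 0.544  -0.0344  0.121 ]
B BR [ 0.6873 -0.2573  0.12  ]
B BL [0.7363 0.0984 0.12  ]
B FL [0.5247 0.1309 0.12  ]
B FR [ 0.4699 -0.2063  0.12  ]
B HBR [ 0.6467 -0.0491  0.121 ]
B HBL [0.6604 0.0187 0.121 ]
B HFL [0.5572 0.0381 0.121 ]
B HFR [ 0.5436 -0.034   0.121 ]
scene [390  77  17  33 398] [398.4  92.9]
scene [132  93  11  10  96] [137.1  97.3]
scene [ 70 101  14  10 110] [ 76.4 105.4]
scene [176 150  13  15 142] [181.5 157.9]
scene [232 172  15  17 184] [239.  181.1]
side [280  22   9   9  73] [283.8  25.9]
side [326  37   9  11  82] [329.8  41.8]
side [258 112  11  13  92] [263.3 118.4]
side [247 159  13  15 138] [252.7 166.3]
side [265 189  34  39 128] [279.3 209.3]
```

```bash
cat >> m.py <<'E'
loc={"BR":(150,-180),"BL":(150,180),"FL":(-70,180),"FR":(-70,-180),"HBR":(72.5,20),"HBL":(72.5,90),"HFL":(-22.5,90),"HFR":(-22.5,20)}
pa={"BR":A(58,106),"BL":A(217,436),"FL":A(632,335),"HBR":A(258,236),"HBL":A(303,302),"HFL":A(482,263),"HFR":A(436,197)}
pb={"BR":B(350,40),"BL":B(32,308),"FL":B(275,468),"FR":B(575,170),"HBR":B(258,218),"HBL":B(190,272),"HFL":B(305,347),"HFR":B(375,284)}
def tri(u,v):
    o1,d1=ray(a,*u);o2,d2=ray(b,*v)
    s=np.linalg.lstsq(np.c_[d1,-d2],o2-o1,rcond=None)[0]
    p,q=o1+s[0]*d1,o2+s[1]*d2
    return (p+q)/2,np.linalg.norm(p-q)
L=[];W=[]
for f,P in((a,pa),(b,pb)):
    for k,p in P.items():
        z=.12 if k[0]in'BF' else .121
        W.append(onz(f,*p,z)[:2]);L.append(np.array(loc[k])/1000)
L=np.array(L);W=np.array(W)
lc,wc=L.mean(0),W.mean(0)
H=(L-lc).T@(W-wc);yaw=np.arctan2(H[0,1]-H[1,0],H[0,0]+H[1,1])
Rz=np.array([[np.cos(yaw),-np.sin(yaw)],[np.sin(yaw),np.cos(yaw)]]);O=wc-Rz@lc
toW=lambda x,y:O+Rz@np.array([x,y]); toL=lambda p:Rz.T@(np.array(p)[:2]-O)
E
python3 - <<'E'
from m import *
print("yaw",np.degrees(yaw),O,((L-lc)@Rz.T+wc-W).round(4).tolist())
print("stopper tri",tri((239,181.1),(252.7,166.3)),"spare",tri((181.5,157.9),(263.3,118.4)))
p=tri((239,181.1),(252.7,166.3))[0]; print("local",toL(p),"spare",toL(tri((181.5,157.9),(263.3,118.4))[0]))
print("press",toW(.0015,.055),"goal +y", toW(.01,.14))
for f,n in((a,"scene"),(b,"side")):
  for z in(.121,.13,.152): print(n,z,proj(f,[p[0],p[1],z]).round(1))
# circle checks: top & bottom
print("top A",onz(a,*A(385,190),.152), "B",onz(b,*B(297,250),.152))
print("foot A",onz(a,*A(384,232),.128),"B",onz(b,*B(299,272),.128))
# clip, bottle, beaker, flask, cylinder rough
print("clip",toL(onz(a,*A(203,275),.12)), "flask",onz(b,340,140,.04), "beaker",onz(b,190,240,0),"bottle",onz(b,236,275,0))
E
```

```text
yaw -9.516422200542245 [ 0.56781713 -0.05506471] [[0.0001, -0.0011], [0.0009, 0.0008], [-0.0032, 0.0013], [-0.0073, 0.0021], [-0.0053, 0.0007], [0.0005, -0.0006], [0.005, 0.0028], [-0.0013, -0.0001], [0.0092, -0.0008], [0.0038, 0.0031], [-0.0009, -0.0147], [-0.0041, 0.0017], [-0.0062, 0.003], [0.0033, -0.0007], [0.0053, 0.0024]]
stopper tri (array([ 0.59157958, -0.01018393,  0.1312752 ]), np.float64(0.0019949559962482042)) spare (array([ 0.66012766, -0.18766449,  0.13178557]), np.float64(0.0018767714043217176))
local [0.01601528 0.04819179] spare [ 0.11296293 -0.11551325]
press [ 0.57838965 -0.0010696 ] goal +y [0.60082575 0.08135535]
scene 0.121 [239.3 185.2]
scene 0.13 [239.3 181.9]
scene 0.152 [239.2 173.8]
side 0.121 [252.8 168.6]
side 0.13 [252.7 166.2]
side 0.152 [252.5 160.4]
top A [ 0.59166138 -0.0100693   0.152     ] B [ 0.59090794 -0.01031257  0.152     ]
foot A [ 0.5944539  -0.00696983  0.128     ] B [ 0.59128972 -0.01263313  0.128     ]
clip [0.11828986 0.04448259] flask [ 0.45610932 -0.3086654   0.04      ] beaker [0.66539225 0.1953513  0.        ] bottle [0.50690095 0.22109452 0.        ]
```

```bash
sed -i 's/        z=.12 if/        if k=="FR": continue\n        z=.12 if/' m.py; python3 - <<'E'
from m import *
from scipy.spatial.transform import Rotation as Ro
print("yaw",np.degrees(yaw),O)
s=bot.state(); M=Ro.from_quat(s["ee_rot"]).as_matrix(); print(M.round(3),s["ee_pos"])
ang=np.degrees(np.arctan2(M[1,2],M[0,2])); print("jaw angle",ang)
st=toL([.5915,-.0102]); print("stopper local",st)
for n,l in(("start",(st[0],st[1]-.042)),("end",(st[0],.114)),("press",(.0015,.055))): print(n,toW(*l))
print("ey",Rz[:,1])
# check tilt from exact down
print(Ro.from_matrix(np.array([[0,0,0]]*3)+np.eye(3)).as_rotvec(), "y axis",M[:,1])
E
```

```text
yaw -9.07924464349488 [ 0.56812699 -0.0565424 ]
[[ 0.928 -0.     0.374]
 [-0.374 -0.001  0.928]
 [ 0.    -1.    -0.001]] [0.24266675 0.60250248 0.19111264]
jaw angle 68.0670995749545
stopper local [0.01576732 0.04945004]
start [ 0.58487238 -0.05167378]
end [0.60168601 0.05354121]
press [ 0.57828722 -0.00246819]
ey [0.15780037 0.98747103]
[0. 0. 0.] y axis [-4.92247785e-04 -1.39049465e-03 -9.99998912e-01]
```

>>> {"api": "carry_out", "payload": {"motion": [0.024,0,0,0.03,0,0,0,0.024,0,0,0.03,0,0,0,0.024,0,0,0.03,0,0,0,0.024,0.019,-0.0363,0.02,0,0,-4.28,0.024,0.019,-0.0363,0,0,0,-4.28,0.024,0.019,-0.0363,0,0,0,-4.28,0.024,0.019,-0.0363,0,0,0,-4.28,0.024,0.019,-0.0363,0,0,0,-4.28,0.024,0.019,-0.0363,0,0,0,-4.28,0.024,0.019,-0.0363,0,0,0,-4.28,0.024,0.019,-0.0363,0,0,0,-4.28,0.024,0.019,-0.0363,0,0,0,-4.28], "squeeze": 5}}

```text
t: 1.35
ee_pos: [0.4142, 0.2746, 0.3018]
ee_rot: [-0.61, 0.357, -0.357, 0.61]
contact_force: [0.8, -0.3, 1.0]
opening: 0.0244
```

>>> {"api": "carry_out", "payload": {"motion": [0.024,0.019,-0.0363,0,0,0,-4.28,0.024,0.019,-0.0363,0,0,0,-4.28,0.024,0.019,-0.0363,0,0,0,-4.28,0.024,0.019,-0.0363,0,0,0,-4.28,0.024,0.019,-0.0363,0,0,0,-4.28,0.024,0.019,-0.0363,0,0,0,-4.28,0.024,0.019,-0.0363,0,0,0,-4.28,0.024,0.019,-0.0363,0,0,0,-4.28,0.024,0.019,-0.0363,0,0,0,-4.28,0.024,0,0,0,0,0,0,0.024,0,0,0,0,0,0]}}

```text
t: 2.45
ee_pos: [0.5846, -0.0514, 0.3014]
ee_rot: [-0.459, 0.538, -0.538, 0.458]
contact_force: [-0.5, 1.4, -0.7]
opening: 0.024
```

```bash
python3 - <<'E'
from m import *
from scipy.spatial.transform import Rotation as Ro
f=grab_frame("wrist"); cv2.imwrite("pics/w1.png",f["frame"]); pickle.dump(f,open("w1.pkl","wb"))
g=grab_frame("scene"); cv2.imwrite("pics/s1.png",g["frame"])
s=bot.state(); M=Ro.from_quat(s["ee_rot"]).as_matrix()
print(s["t"],s["ee_pos"],s["opening"],s["contact_force"],s["joint_positions"].round(2),np.degrees(np.arctan2(M[1,2],M[0,2])),M[:,1])
for l in((.0158,.0494,.121),(.0158,.0494,.152),(-.0225,.09,.121),(.0725,.02,.121),(-.0225,.02,.121),(.0725,.09,.121),(.15,.18,.12),(.15,-.18,.12)): print(l,proj(f,[*toW(*l[:2]),l[2]]).round(1))
E
```

```text
2.55 [ 0.58455064 -0.04886541  0.30167122] 0.02403581432154701 [ 0.40166393  0.81083802 -0.19062076] [-0.47  0.17  0.59  1.45 -0.09  1.55 -0.04] -8.84247561630357 [-6.61024833e-04  8.68944352e-04 -9.99999404e-01]
(0.0158, 0.0494, 0.121) [255.9 140.2]
(0.0158, 0.0494, 0.152) [255.9 142.9]
(-0.0225, 0.09, 0.121) [227.1 109.3]
(0.0725, 0.02, 0.121) [296.2 161.3]
(-0.0225, 0.02, 0.121) [228.7 161.3]
(0.0725, 0.09, 0.121) [298.5 109.3]
(0.15, 0.18, 0.12) [364.6  33. ]
(0.15, -0.18, 0.12) [338.2 282.3]
```

View pics/w1.png

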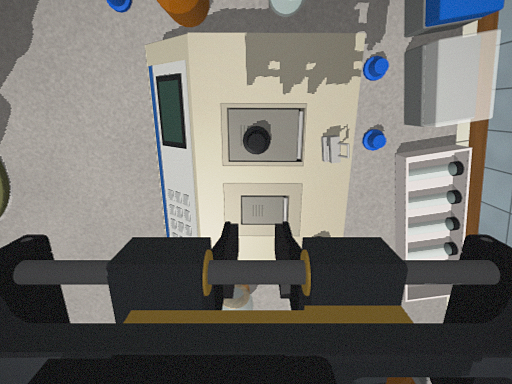

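View pics/s1.png

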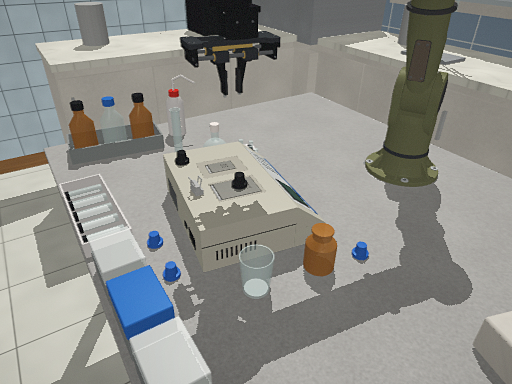

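>>> {"api": "carry_out", "payload": {"motion": [0.024,0,0,-0.03,0,0,0,0.024,0,0,-0.03,0,0,0,0.024,0,0,-0.03,0,0,0,0.024,0,0,-0.03,0,0,0,0.024,0,0,-0.02,0,0,0,0.024,0,0,-0.01,0,0,0,0.024,0,0,0,0,0,0,0.024,0,0,0,0,0,0]}}

```text
t: 3.35
ee_pos: [0.5854, -0.0497, 0.1531]
ee_rot: [0.459, -0.537, 0.538, -0.46]
contact_force: [0.3, 0.5, 1.3]
opening: 0.024
```

```bash
python3 - <<'E'
from m import *
f=grab_frame("wrist"); g=grab_frame("scene"); h=grab_frame("side")
s=bot.state(); print(s["t"],s["ee_pos"],s["contact_force"])
c=[f["frame"][90:300,130:390],g["frame"][100:230,150:310],h["frame"][70:220,180:340]]
cv2.imwrite("pics/s2.png",np.hstack([cv2.resize(x,(int(x.shape[1]*440/x.shape[0]*.6),264),interpolation=cv2.INTER_CUBIC) for x in c[1:]]))
cv2.imwrite("pics/w2.png",f["frame"])
E
```

```text
3.5 [ 0.58576745 -0.05035719  0.153452  ] [ 0.61723095 -0.3950304  -0.74332615]
```

View pics/s2.png

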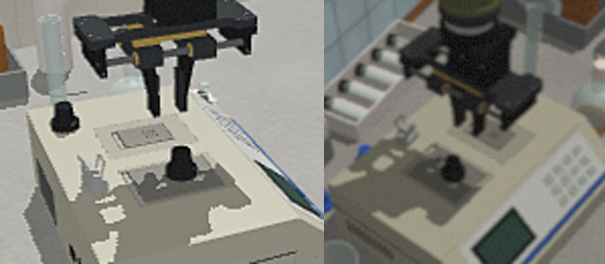

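View pics/w2.png

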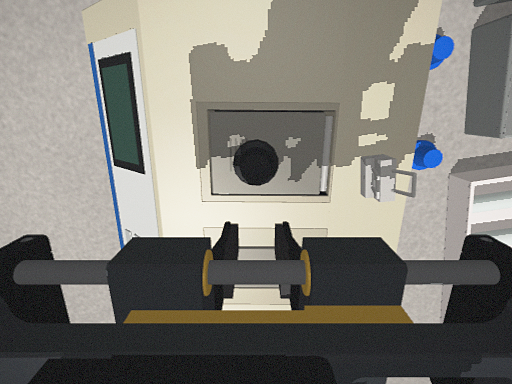

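Both views show the fingers at about 33 mm over the deck behind the stopper, centred on it (wrist view: fingers at column 257, stopper at (257,162)). Next I lower the hand and push partway.

>>> {"api": "carry_out", "payload": {"motion": [0.024,0,0,-0.013,0,0,0,0.024,0,0,-0.013,0,0,0,0.024,0,0,0,0,0,0,0.024,0,0,0,0,0,0,0.024,0.0008,0.005,0,0,0,0,0.024,0.0008,0.005,0,0,0,0,0.024,0.0008,0.005,0,0,0,0,0.024,0.0008,0.005,0,0,0,0,0.024,0.0008,0.005,0,0,0,0,0.024,0.0008,0.005,0,0,0,0,0.024,0,0,0,0,0,0]}}

```text
t: 4.6
ee_pos: [0.5898, -0.0192, 0.1259]
ee_rot: [-0.46, 0.537, -0.537, 0.46]
contact_force: [0.2, -0.3, -0.2]
opening: 0.0241
```

```bash
cat > look.py <<'E'
from m import *
import sys
n=sys.argv[1]
f=grab_frame("wrist"); g=grab_frame("scene"); h=grab_frame("side")
pickle.dump((f,g,h),open(f"l{n}.pkl","wb"))
s=bot.state(); print(s["t"],s["ee_pos"].round(4),s["contact_force"].round(2),s["opening"])
r=lambda x,w,h:cv2.resize(x,(w,h),interpolation=cv2.INTER_CUBIC)
o=np.zeros((600,800,3),np.uint8)
o[:300,:400]=r(g["frame"][100:235,140:320],400,300)
o[:300,400:]=r(h["frame"][80:230,165:365],400,300)
o[300:,:400]=r(f["frame"],400,300)
o[300:,400:]=r(f["frame"][60:285,110:410],400,300)
cv2.imwrite(f"pics/l{n}.png",o)
E
python3 look.py 3
```

```text
4.75 [ 0.5896 -0.0207  0.126 ] [0.36 0.25 0.05] 0.023885379216675398
```

View pics/l3.png

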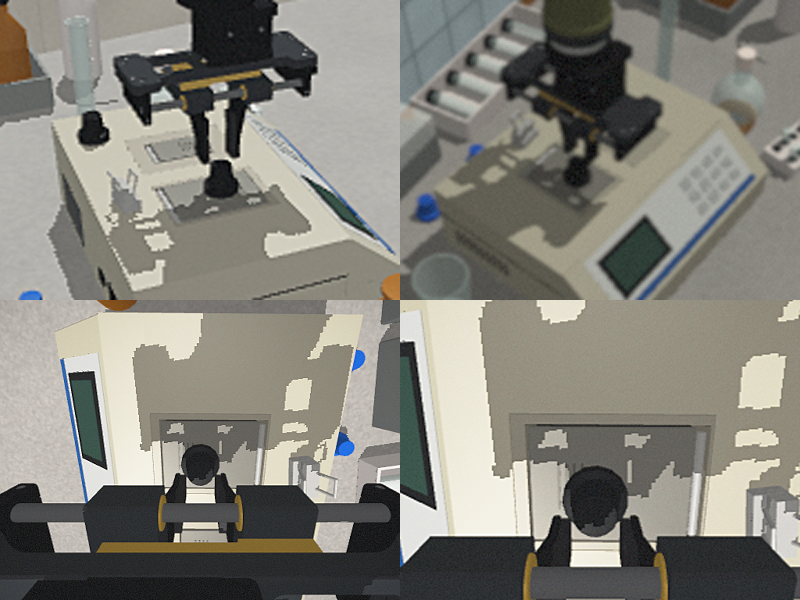

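The stopper stands cradled between the tips (scene tile (220,180)). I'll push on in small steps.

>>> {"api": "carry_out", "payload": {"motion": [0.024,0.0008,0.005,0,0,0,0,0.024,0.001,0.006,0,0,0,0,0.024,0.001,0.006,0,0,0,0,0.024,0.001,0.006,0,0,0,0,0.024,0.001,0.006,0,0,0,0,0.024,0.001,0.006,0,0,0,0,0.024,0.001,0.006,0,0,0,0,0.024,0,0,0,0,0,0]}}

```text
t: 5.55
ee_pos: [0.5966, 0.0221, 0.1259]
ee_rot: [-0.46, 0.537, -0.537, 0.46]
contact_force: [0.1, 0.2, 0.3]
opening: 0.0239
```

```bash
python3 look.py 4
```

```text
5.7 [0.5964 0.0203 0.126 ] [-0.15 -0.07 -0.02] 0.02363378216593781
```

View pics/l4.png

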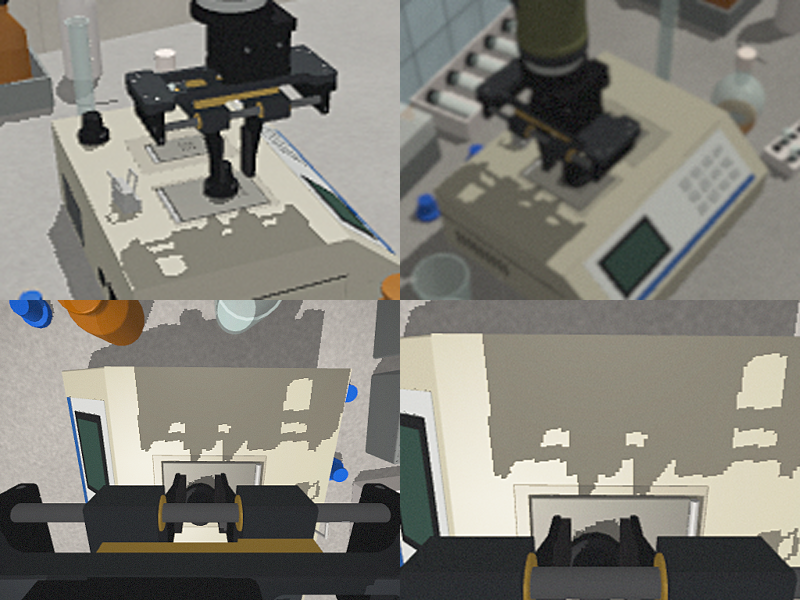

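The scene view suggests the stopper hasn't moved while the fingers advanced. I'll enlarge before going on.

```bash
python3 - <<'E'
from m import *
f,g,h=pickle.load(open("l4.pkl","rb"));f3,g3,h3=pickle.load(open("l3.pkl","rb"))
r=lambda x:cv2.resize(x,(400,300),interpolation=cv2.INTER_CUBIC)
o=np.vstack([np.hstack([r(g3["frame"][150:210,200:280]),r(g["frame"][150:210,200:280])]),np.hstack([r(h["frame"][130:190,210:290]),r(f["frame"][190:280,195:315])])])
cv2.imwrite("pics/z4.png",o)
for n,l in (("stop orig",(.0158,.0494)),("tcp",toL([.5964,.0203])),("stop exp",toL([.5964,.0203])+[0,.024])):
    print(n,l,[proj(g,[*toW(*l),z]).round(1).tolist() for z in(.121,.152)])
E
```

```text
stop orig (0.0158, 0.0494) [[239.3, 185.1], [239.2, 173.8]]
tcp [0.01579302 0.08034113] [[244.2, 191.7], [244.2, 180.1]]
stop exp [0.01579302 0.10434113] [[248.2, 197.0], [248.2, 185.3]]
```

View pics/z4.png

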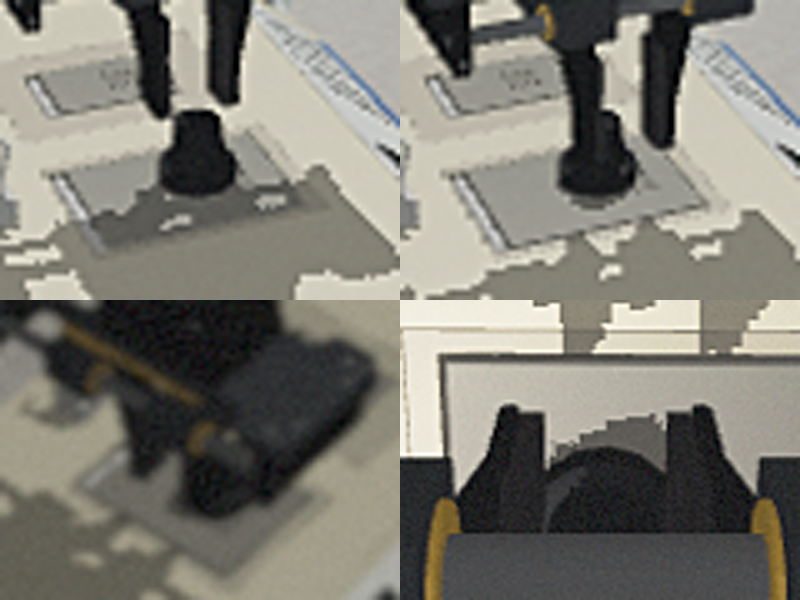

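```bash
python3 - <<'E'
from m import *
f,g,h=pickle.load(open("l4.pkl","rb"))
p=np.array([.5964,.0203,.126]); ex=np.array([*Rz[:,0],0])
for n,c in(("wrist",f),("scene",g),("side",h)):
    print(n,"tcp",proj(c,p).round(1),"tips",[proj(c,p+ex*d).round(1).tolist() for d in(-.0195,.0195)],"tcp+18mm up",proj(c,p+[0,0,.018]).round(1))
W=lambda x,y:(195+x*120/400,190+(y-300)*90/300)
print("obs wrist tips",W(508-400,410),W(702-400,408))
r=lambda x:cv2.resize(x,(800,600),interpolation=cv2.INTER_CUBIC)
cv2.imwrite("pics/z4b.png",r(h["frame"][140:185,225:285]))
cv2.imwrite("pics/z4c.png",r(g["frame"][155:200,220:280]))
E
```

```text
wrist tcp [255.3 222.6] tips [[230.3, 222.6], [280.4, 222.7]] tcp+18mm up [255.3 232.9]
scene tcp [244.2 189.8] tips [[252.1, 188.1], [236.3, 191.6]] tcp+18mm up [244.2 183.1]
side tcp [245.1 174.3] tips [[251.0, 177.8], [239.3, 170.8]] tcp+18mm up [244.8 169.5]
obs wrist tips (227.4, 223.0) (285.6, 222.4)
```

View pics/z4b.png

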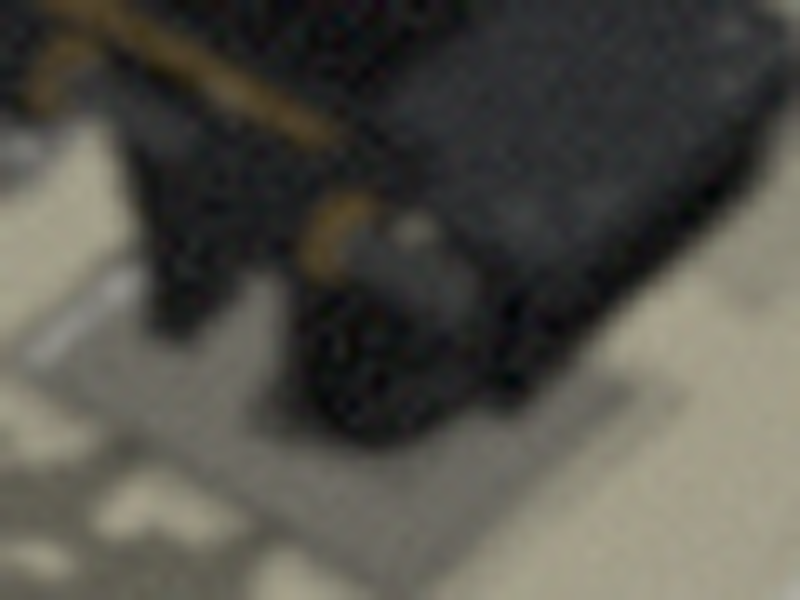

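View pics/z4c.png

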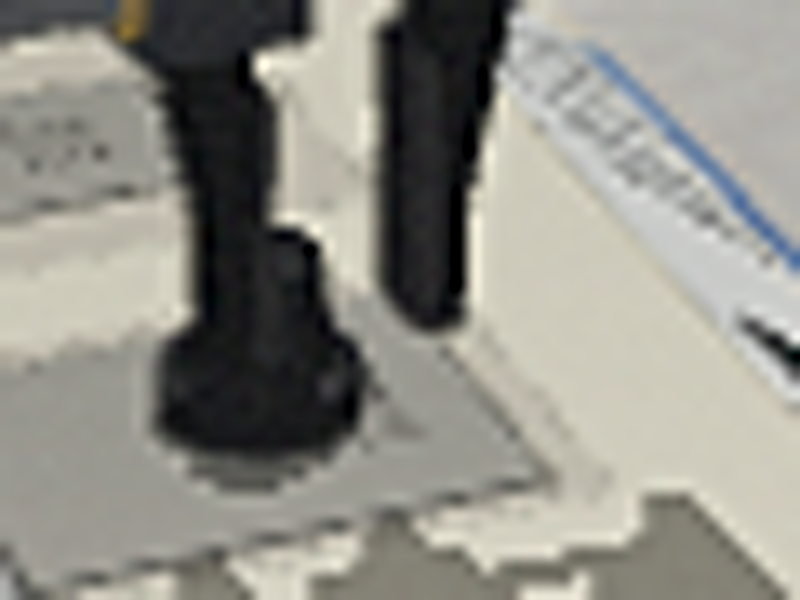

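```bash
python3 - <<'E'
from m import *
ex=np.array([*Rz[:,0],0])
for p in([.5846,-.0495,.3015],[.5846,-.0495,.322]):
    print([proj(a,np.array(p)+ex*d).round(1).tolist() for d in(-.0195,0,.0195)])
im=cv2.imread("pics/s1.png")[30:110,170:290]
cv2.imwrite("pics/z1.png",cv2.resize(im,(780,520),interpolation=cv2.INTER_CUBIC))
# triangulate tips from l4: right finger scene (252.3,179.4); left finger side (238.5,165.1)
for (c,u,v) in((a,252.3,179.4),(b,238.5,165.1)):
    for z in(.126,.14,.147,.155): print(z,toL(onz(c,u,v,z)).round(4))
E
```

```text
[[240.3, 104.8], [232.0, 106.0], [223.5, 107.2]]
[[240.2, 95.7], [231.7, 96.8], [223.2, 98.0]]
0.126 [-0.0195  0.0445]
0.14 [-0.0103  0.066 ]
0.147 [-0.0057  0.0768]
0.155 [-0.0004  0.0891]
0.126 [0.05   0.0666]
0.14 [0.0409 0.0761]
0.147 [0.0363 0.0808]
0.155 [0.0311 0.0862]
```

View pics/z1.png

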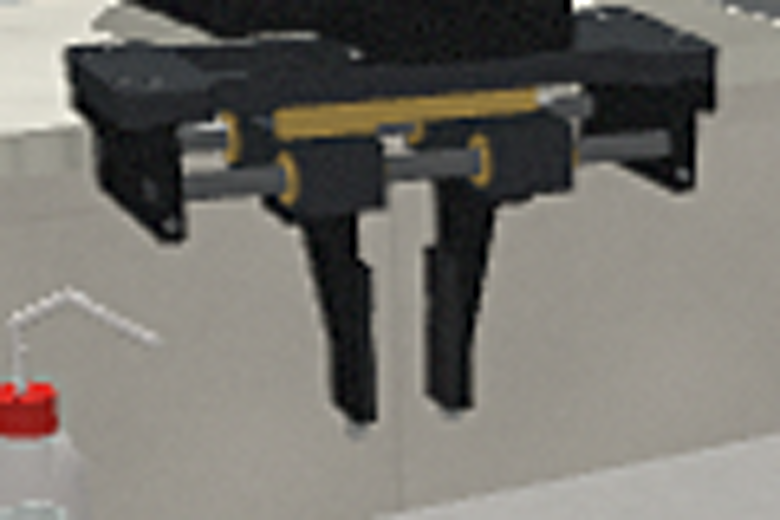

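The numbers show it: the visible fingertips sit about 22–25 mm higher than the reported TCP. In scene they are at (252,179) where (252,188) was expected, in side at (238,165) where (239,171) was expected. So the tips passed over the flange, and the stopper has not moved. I'll lift off, go back, and find the true tip height with a gentle touch on the fixed strip between the hatches.

>>> {"api": "carry_out", "payload": {"motion": [0.024,0,0,0.01,0,0,0,0.024,0,0,0.015,0,0,0,0.024,-0.0032,-0.0198,0,0,0,0,0.024,-0.0032,-0.0198,0,0,0,0,0.024,-0.0032,-0.0198,0,0,0,0,0.024,-0.0032,-0.0198,0,0,0,0,0.024,0,0,-0.015,0,0,0,0.024,0,0,-0.015,0,0,0,0.024,0,0,-0.01,0,0,0,0.024,0,0,0,0,0,0]}}

```text
t: 6.7
ee_pos: [0.582, -0.0568, 0.1083]
ee_rot: [-0.461, 0.538, -0.536, 0.459]
contact_force: [0.2, 0.4, -0.2]
opening: 0.0243
```

```bash
python3 look.py 5
```

```text
6.85 [ 0.5839 -0.0579  0.111 ] [-0.47  0.06  0.32] 0.023969515044997974
```

View pics/l5.png

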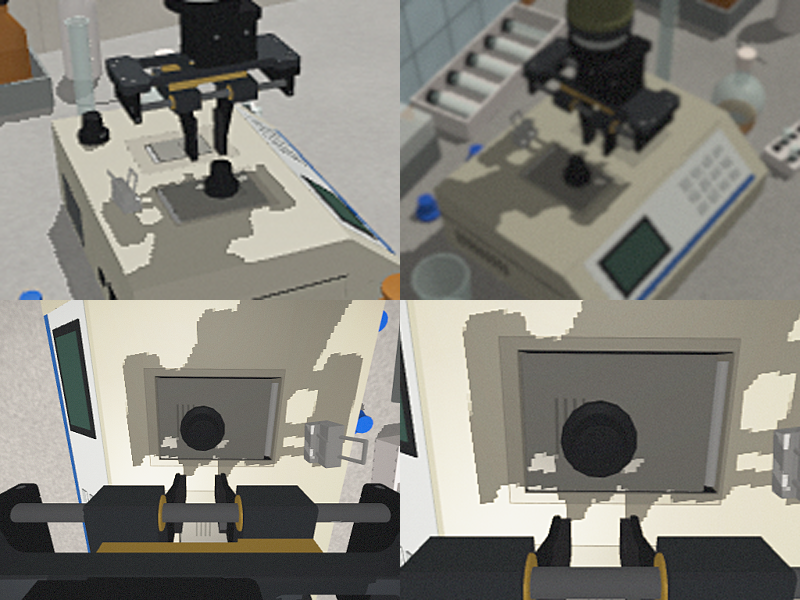

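The reported z of 0.111 m is already below the deck with no force, which confirms the offset. Now I'll feel downwards in small steps.

>>> {"api": "carry_out", "payload": {"motion": [0.024,0,0,-0.002,0,0,0,0.024,0,0,-0.002,0,0,0,0.024,0,0,-0.001,0,0,0,0.024,0,0,0,0,0,0]}}

```text
t: 7.25
ee_pos: [0.5836, -0.0586, 0.1059]
ee_rot: [0.459, -0.538, 0.538, -0.459]
contact_force: [-0.4, 0.4, 0.7]
opening: 0.024
```

>>> {"api": "carry_out", "payload": {"motion": [0.024,0,0,-0.001,0,0,0,0.024,0,0,-0.001,0,0,0,0.024,0,0,0,0,0,0]}}

```text
t: 7.55
ee_pos: [0.5835, -0.0586, 0.1038]
ee_rot: [-0.459, 0.538, -0.538, 0.459]
contact_force: [-0.3, -0.2, -0.1]
opening: 0.024
```

```bash
python3 look.py 6; python3 - <<'E'
from m import *
f,g,h=pickle.load(open("l6.pkl","rb"))
r=lambda x:cv2.resize(x,(400,300),interpolation=cv2.INTER_CUBIC)
cv2.imwrite("pics/z6.png",np.hstack([r(g["frame"][145:190,205:265]),r(h["frame"][120:165,240:300])]))
E
```

```text
7.7 [ 0.5836 -0.0586  0.104 ] [0.94 0.23 1.09] 0.023998775294473088
```

View pics/z6.png

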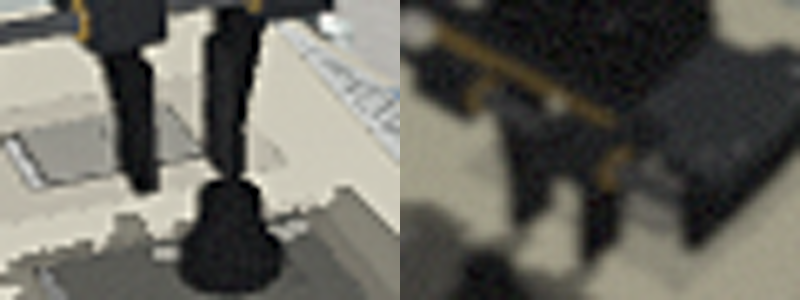

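>>> {"api": "carry_out", "payload": {"motion": [0.024,0,0,-0.001,0,0,0,0.024,0,0,-0.001,0,0,0,0.024,0,0,0,0,0,0]}}

```text
t: 8.0
ee_pos: [0.5835, -0.0586, 0.1018]
ee_rot: [-0.459, 0.538, -0.538, 0.459]
contact_force: [-0.4, -0.4, 0.1]
opening: 0.0241
```

>>> {"api": "carry_out", "payload": {"motion": [0.024,0,0,-0.001,0,0,0,0.024,0,0,-0.001,0,0,0,0.024,0,0,0,0,0,0]}}

```text
t: 8.3
ee_pos: [0.5835, -0.0586, 0.0998]
ee_rot: [-0.459, 0.538, -0.538, 0.459]
contact_force: [-0.1, 0.1, 0.7]
opening: 0.024
```

```bash
python3 - <<'E'
from m import *
f,g,h=pickle.load(open("l6.pkl","rb"))
for d in (.0195,-.0195):
  for yy in (.0095,-.0095):
    q=toW(*(toL([.5836,-.0586])+[d,yy]))
    print(d,yy,[(z,proj(g,[*q,z]).round(1).tolist(),proj(h,[*q,z]).round(1).tolist()) for z in(.12,.13)])
E
```

```text
0.0195 0.0095 [(0.12, [226.0, 179.2], [256.6, 157.0]), (0.13, [225.8, 175.6], [256.6, 154.4])]
0.0195 -0.0095 [(0.12, [223.4, 175.5], [261.1, 153.1]), (0.13, [223.2, 172.0], [261.1, 150.4])]
-0.0195 0.0095 [(0.12, [240.9, 176.1], [268.1, 163.6]), (0.13, [240.9, 172.5], [268.1, 161.0])]
-0.0195 -0.0095 [(0.12, [238.1, 172.5], [272.5, 159.5]), (0.13, [238.1, 169.0], [272.6, 156.9])]
```

>>> {"api": "carry_out", "payload": {"motion": [0.024,0,0,-0.001,0,0,0,0.024,0,0,-0.001,0,0,0,0.024,0,0,-0.001,0,0,0,0.024,0,0,0,0,0,0]}}

```text
t: 8.7
ee_pos: [0.5835, -0.0586, 0.0968]
ee_rot: [-0.459, 0.538, -0.538, 0.459]
contact_force: [0.1, 0.6, 0.0]
opening: 0.0243
```

```bash
cat > zz.py <<'E'
from m import *
import sys
n=sys.argv[1]; cx,cy,sx,sy=map(int,sys.argv[2:6])
g=grab_frame("scene"); h=grab_frame("side"); s=bot.state(); print(s["t"],s["ee_pos"].round(4),s["contact_force"].round(2))
pickle.dump((g,h),open(f"z{n}.pkl","wb"))
r=lambda x:cv2.resize(x,(400,300),interpolation=cv2.INTER_CUBIC)
cv2.imwrite(f"pics/zz{n}.png",np.hstack([r(g["frame"][cy:cy+45,cx:cx+60]),r(h["frame"][sy:sy+45,sx:sx+60])]))
E
python3 zz.py 7 205 145 240 120
```

```text
8.8 [ 0.5836 -0.0586  0.097 ] [-0.03  0.57  0.31]
```

View pics/zz7.png

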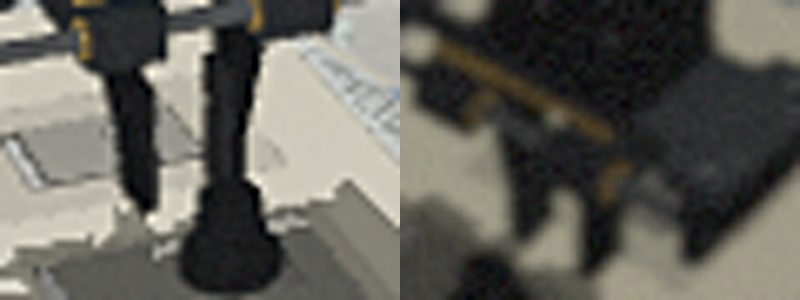

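>>> {"api": "carry_out", "payload": {"motion": [0.024,0,0,-0.001,0,0,0,0.024,0,0,-0.001,0,0,0,0.024,0,0,0,0,0,0]}}

```text
t: 9.1
ee_pos: [0.5835, -0.0586, 0.0948]
ee_rot: [-0.459, 0.538, -0.538, 0.459]
contact_force: [0.4, -0.6, -0.3]
opening: 0.024
```

>>> {"api": "carry_out", "payload": {"motion": [0.024,0,0,-0.001,0,0,0,0.024,0,0,0,0,0,0]}}

```text
t: 9.3
ee_pos: [0.5835, -0.0586, 0.0938]
ee_rot: [-0.459, 0.538, -0.538, 0.459]
contact_force: [-0.9, 0.3, 0.3]
opening: 0.0241
```

>>> {"api": "carry_out", "payload": {"motion": [0.024,0,0,-0.001,0,0,0,0.024,0,0,0,0,0,0]}}

```text
t: 9.5
ee_pos: [0.5835, -0.0586, 0.0929]
ee_rot: [-0.459, 0.538, -0.538, 0.459]
contact_force: [0.7, -1.0, -0.1]
opening: 0.0243
```

>>> {"api": "carry_out", "payload": {"motion": [0.024,0,0,-0.001,0,0,0,0.024,0,0,0,0,0,0]}}

```text
t: 9.7
ee_pos: [0.5835, -0.0586, 0.0918]
ee_rot: [-0.459, 0.538, -0.538, 0.459]
contact_force: [1.0, -0.4, 0.5]
opening: 0.0241
```

```bash
python3 zz.py 8 205 145 240 120
```

```text
9.8 [ 0.5836 -0.0586  0.092 ] [ 0.02 -0.24  0.5 ]
```

View pics/zz8.png

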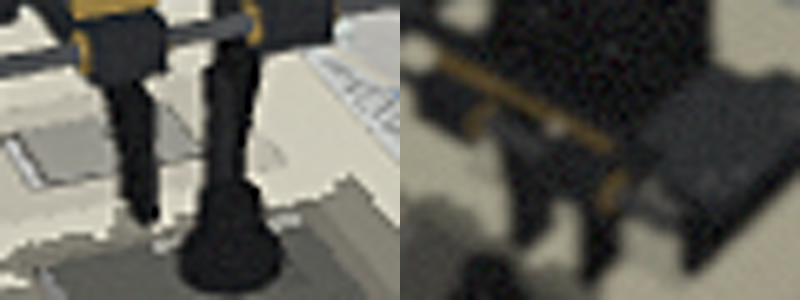

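>>> {"api": "carry_out", "payload": {"motion": [0.024,0,0,-0.001,0,0,0,0.024,0,0,0,0,0,0]}}

```text
t: 10.0
ee_pos: [0.5835, -0.0586, 0.0909]
ee_rot: [-0.459, 0.538, -0.538, 0.459]
contact_force: [-0.7, 0.6, -0.2]
opening: 0.0238
```

>>> {"api": "carry_out", "payload": {"motion": [0.024,0,0,-0.001,0,0,0,0.024,0,0,0,0,0,0]}}

```text
t: 10.2
ee_pos: [0.5837, -0.0586, 0.09]
ee_rot: [0.459, -0.538, 0.538, -0.459]
contact_force: [0.7, 1.2, -0.0]
opening: 0.024
```

>>> {"api": "carry_out", "payload": {"motion": [0.024,0,0,-0.001,0,0,0,0.024,0,0,0,0,0,0]}}

```text
t: 10.4
ee_pos: [0.5837, -0.0586, 0.0899]
ee_rot: [-0.459, 0.538, -0.538, 0.459]
contact_force: [-2.1, 1.3, 5.2]
opening: 0.0238
```

>>> {"api": "carry_out", "payload": {"motion": [0.024,0,0,-0.001,0,0,0,0.024,0,0,0,0,0,0]}}

```text
t: 10.6
ee_pos: [0.5837, -0.0586, 0.0898]
ee_rot: [-0.459, 0.538, -0.537, 0.46]
contact_force: [-4.4, -0.6, 10.8]
opening: 0.0239
```

The tips touch the deck at reported z = 0.0899, so the true tip is 30 mm above the reported TCP. Since the hand must now go lower, I'll check the body's clearance to the clip.

```bash
python3 - <<'E'
from m import *
from scipy.spatial.transform import Rotation as Ro
c=toL([.5846,-.0495])
for dx in(.075,.095):
  for y in(0,.03):
    q=toW(*(c+[dx,y])); print(dx,y,[(z,proj(a,[*q,z]).round(1).tolist()) for z in(.36,.372,.39,.41)])
# clip: top & feet in scene0 crop / side0 crop
for pt in [(168,205),(212,203),(175,290),(230,270)]: print("A",pt,toL(onz(a,*A(*pt),.12 if pt[1]>250 else .16)).round(4))
g,h=pickle.load(open("z8.pkl","rb"))
f=pickle.load(open("l5.pkl","rb"))[0]
r=lambda x:cv2.resize(x,(400,300),interpolation=cv2.INTER_CUBIC)
cv2.imwrite("pics/z9.png",np.vstack([np.hstack([r(g["frame"][120:210,150:270]),r(f["frame"][140:290,330:512])]),np.hstack([r(h["frame"][100:190,200:320]),r(a["frame"][165:210,170:230])])]))
E
```

```text
0.075 0 [(0.36, [196.8, 83.2]), (0.372, [196.4, 77.3]), (0.39, [195.7, 68.3]), (0.41, [195.0, 57.9])]
0.075 0.03 [(0.36, [201.0, 87.4]), (0.372, [200.6, 81.4]), (0.39, [200.0, 72.1]), (0.41, [199.3, 61.5])]
0.095 0 [(0.36, [187.2, 84.3]), (0.372, [186.7, 78.3]), (0.39, [185.9, 69.2]), (0.41, [185.0, 58.8])]
0.095 0.03 [(0.36, [191.2, 88.6]), (0.372, [190.7, 82.5]), (0.39, [189.9, 73.2]), (0.41, [189.1, 62.5])]
A (168, 205) [0.1308 0.0341]
A (212, 203) [0.1091 0.0409]
A (175, 290) [0.1356 0.0533]
A (230, 270) [0.1035 0.0457]
```

View pics/z9.png

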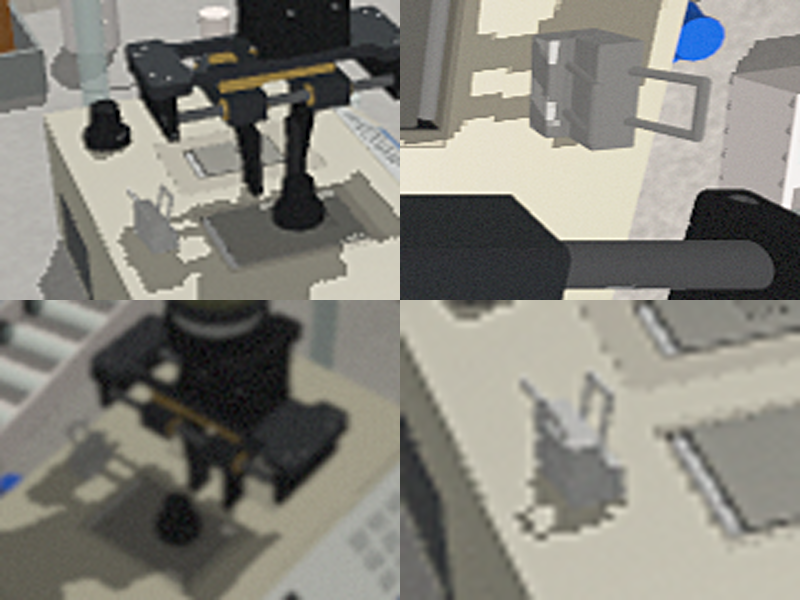

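Bracket bottom (196,67) in the earlier scene picture gives a body height of about reported z + 95 mm. It will therefore pass at about 0.19 m, 30 mm above the clip. I'll raise the tips to 6 mm above the hatch and push partway.

>>> {"api": "carry_out", "payload": {"motion": [0.024,0,0,0.0085,0,0,0,0.024,0,0,0,0,0,0,0.024,0.0013,0.008,0,0,0,0,0.024,0.0013,0.008,0,0,0,0,0.024,0.0008,0.005,0,0,0,0,0.024,0.0008,0.005,0,0,0,0,0.024,0.0008,0.005,0,0,0,0,0.024,0.0008,0.005,0,0,0,0,0.024,0.0008,0.005,0,0,0,0,0.024,0.0008,0.005,0,0,0,0,0.024,0,0,0,0,0,0]}}

```text
t: 11.7
ee_pos: [0.5912, -0.0115, 0.0964]
ee_rot: [-0.46, 0.537, -0.537, 0.46]
contact_force: [0.0, 0.8, -0.5]
opening: 0.024
```

```bash
python3 look.py 10
```

```text
11.85 [ 0.591  -0.0129  0.0965] [-0.48 -0.17 -1.01] 0.023850879086709218
```

View pics/l10.png

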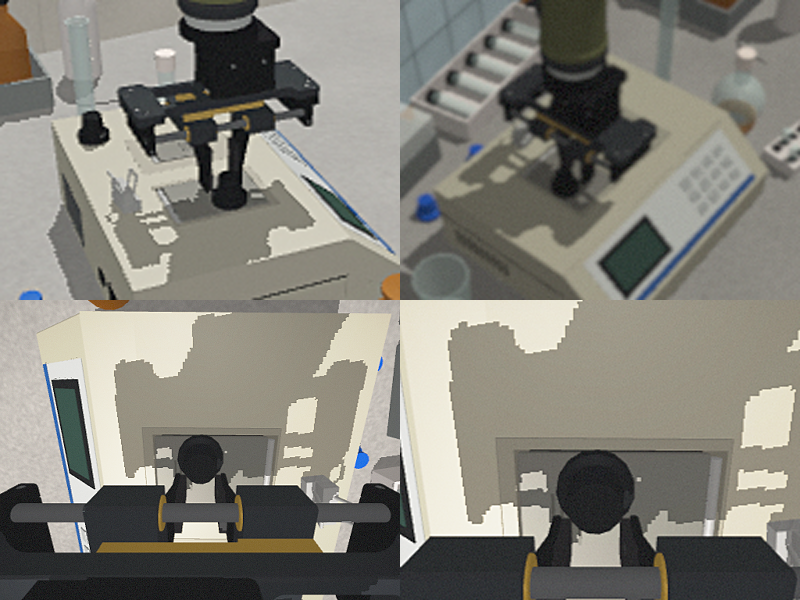

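The stopper is moving and stands upright (scene tile (231,190), wrist view centred between the tips). I'll push on to the strip.

>>> {"api": "carry_out", "payload": {"motion": [0.024,0.001,0.006,0,0,0,0,0.024,0.001,0.006,0,0,0,0,0.024,0.001,0.006,0,0,0,0,0.024,0.001,0.006,0,0,0,0,0.024,0.001,0.006,0,0,0,0,0.024,0.001,0.006,0,0,0,0,0.024,0.001,0.006,0,0,0,0,0.024,0.001,0.006,0,0,0,0,0.024,0.001,0.006,0,0,0,0,0.024,0.001,0.006,0,0,0,0,0.024,0.0008,0.005,0,0,0,0,0.024,0,0,0,0,0,0]}}

```text
t: 13.05
ee_pos: [0.6019, 0.0536, 0.0964]
ee_rot: [-0.46, 0.537, -0.537, 0.46]
contact_force: [-0.7, -0.3, 0.3]
opening: 0.0239
```

```bash
python3 look.py 11
```

```text
13.2 [0.6018 0.052  0.0965] [-0.31 -0.12  0.13] 0.024173935474398774
```

View pics/l11.png

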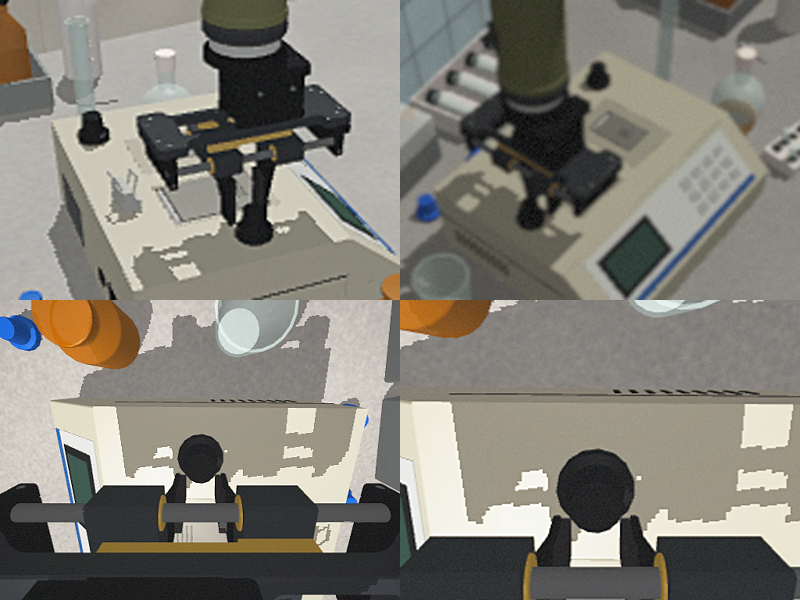

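The stopper now stands on the bare strip (wrist tile (200,457)). I'll back off, lift, close the fingers and look.

>>> {"api": "carry_out", "payload": {"motion": [0.024,-0.0024,-0.015,0,0,0,0,0.024,-0.0024,-0.015,0,0,0,0,0.024,-0.0024,-0.015,0.03,0,0,0,0.024,-0.012,-0.01,0.04,0,0,0,0,-0.005,0,0.03,0,0,0,0,0,0,0,0,0,0,0,0,0,0,0,0,0,0,0,0,0,0,0,0]}}

```text
t: 14.0
ee_pos: [0.5768, -0.0035, 0.1954]
ee_rot: [-0.46, 0.538, -0.537, 0.459]
contact_force: [-0.8, -0.1, -0.3]
opening: 0.0027
```

```bash
python3 look.py 12; python3 - <<'E'
from m import *
g=pickle.load(open("l12.pkl","rb"))[1]; f=pickle.load(open("l12.pkl","rb"))[0]
print("press proj scene",proj(g,[*toW(.0015,.055),.121]),"wrist",proj(f,[*toW(.0015,.055),.121]))
x=g["frame"][165:230,200:290].copy(); k=8
y=cv2.resize(x,None,fx=k,fy=k,interpolation=cv2.INTER_CUBIC)
cv2.imwrite("pics/z12.png",y)
E
```

```text
14.15 [ 0.5769 -0.0029  0.1951] [-0.04 -1.22  0.21] 0.0006505298478523451
press proj scene [245.83149601 185.08001753] wrist [256.78249312 190.8774553 ]
```

View pics/l12.png

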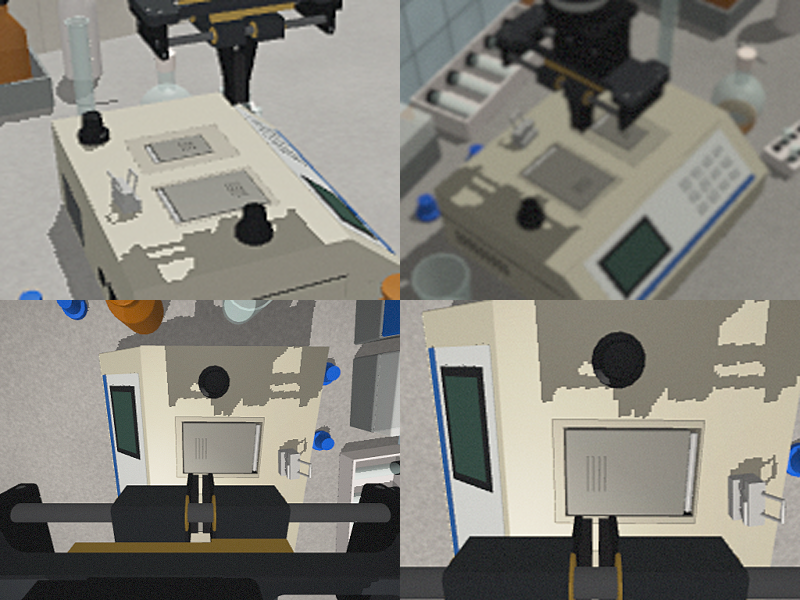

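View pics/z12.png

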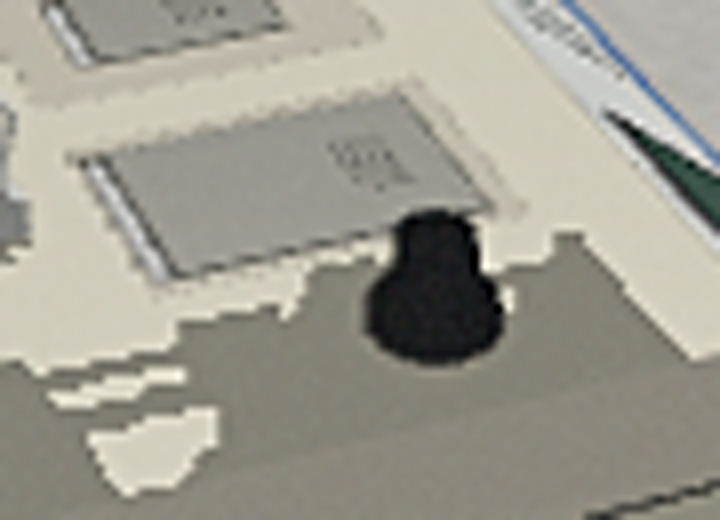

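```bash
python3 - <<'E'
from m import *
f,g,h=pickle.load(open("l12.pkl","rb"))
for c,n in((g,"scene"),(h,"side")):
    m=(c["frame"].max(2)<45).astype(np.uint8)
    k,l,s,ct=cv2.connectedComponentsWithStats(m)
    for i in range(1,k):
        if 60<s[i][4]<400 and 170<ct[i][0]<300 and 140<ct[i][1]<240: print(n,s[i],ct[i].round(1))
        # 
for c,u,v in((g,254.6,203.75),): print(toL(onz(c,u,v,.126)))
E
```

```text
scene [176 150  13  15 140] [181.5 158. ]
scene [246 192  17  18 228] [254.  201.4]
side [224 180  13  15 146] [229.7 187.2]
side [266 189  23  39  77] [275.6 208.7]
[0.01607761 0.1410563 ]
```

>>> {"api": "carry_out", "payload": {"motion": [0,0.001,0,-0.03,0,0,0,0,0,0,-0.03,0,0,0,0,0,0,-0.025,0,0,0,0,0,0,-0.01,0,0,0,0,0,0,-0.004,0,0,0,0,0,0,0,0,0,0,0,0,0,0,0,0,0]}}

```text
t: 14.85
ee_pos: [0.5796, -0.0027, 0.0987]
ee_rot: [0.459, -0.537, 0.538, -0.46]
contact_force: [0.1, 0.5, -0.8]
opening: 0.0006
```

The stopper's flange centre is at local (16,141) mm, clear of both frames (edge at 98), and the spare hasn't moved. The tip is just above the ridged patch, so I'll step down gently.

>>> {"api": "carry_out", "payload": {"motion": [0,0,0,-0.002,0,0,0,0,0,0,-0.001,0,0,0,0,0,0,0,0,0,0,0,0,0,0,0,0,0]}}

```text
t: 15.25
ee_pos: [0.5787, -0.0026, 0.0947]
ee_rot: [0.459, -0.538, 0.538, -0.459]
contact_force: [0.6, -0.0, -0.8]
opening: 0.0008
```

>>> {"api": "carry_out", "payload": {"motion": [0,0,0,-0.001,0,0,0,0,0,0,-0.001,0,0,0,0,0,0,0,0,0,0]}}

```text
t: 15.55
ee_pos: [0.5784, -0.0027, 0.0923]
ee_rot: [-0.459, 0.538, -0.538, 0.459]
contact_force: [-0.3, -0.3, 1.1]
opening: 0.0006
```

>>> {"api": "carry_out", "payload": {"motion": [0,0,0,-0.001,0,0,0,0,0,0,0,0,0,0]}}

```text
t: 15.75
ee_pos: [0.5785, -0.0026, 0.0913]
ee_rot: [-0.459, 0.538, -0.538, 0.459]
contact_force: [1.0, 0.3, -0.6]
opening: 0.0006
```

>>> {"api": "carry_out", "payload": {"motion": [0,0,0,-0.001,0,0,0,0,0,0,0,0,0,0]}}

```text
t: 15.95
ee_pos: [0.5786, -0.0026, 0.0908]
ee_rot: [-0.459, 0.538, -0.538, 0.459]
contact_force: [-0.6, 0.2, 2.4]
opening: 0.0005
```

>>> {"api": "carry_out", "payload": {"motion": [0,0,0,-0.001,0,0,0,0,0,0,0,0,0,0]}}

```text
t: 16.15
ee_pos: [0.5786, -0.0026, 0.0897]
ee_rot: [-0.459, 0.538, -0.538, 0.459]
contact_force: [-2.3, -0.6, 4.3]
opening: 0.0003
```

>>> {"api": "carry_out", "payload": {"motion": [0,0,0,-0.0005,0,0,0,0,0,0,0,0,0,0]}}

```text
t: 16.35
ee_pos: [0.5786, -0.0026, 0.089]
ee_rot: [-0.459, 0.538, -0.538, 0.459]
contact_force: [-0.9, -0.0, 3.3]
opening: 0.0006
```

>>> {"api": "carry_out", "payload": {"motion": [0,0,0,-0.0005,0,0,0,0,0,0,0,0,0,0]}}

```text
t: 16.55
ee_pos: [0.5785, -0.0026, 0.0884]
ee_rot: [-0.459, 0.538, -0.538, 0.459]
contact_force: [-1.3, 0.7, 3.3]
opening: 0.0004
```

>>> {"api": "carry_out", "payload": {"motion": [0,0,0,-0.0005,0,0,0,0,0,0,0,0,0,0]}}

```text
t: 16.75
ee_pos: [0.5785, -0.0026, 0.0879]
ee_rot: [-0.459, 0.538, -0.538, 0.459]
contact_force: [-2.8, -0.2, 3.2]
opening: 0.0007
```

Pressed about 3 mm at about 3–4 N, with no jump in force from the solid stop. Now I let up and take the hand away upwards.

>>> {"api": "carry_out", "payload": {"motion": [0,0,0,0.01,0,0,0,0,0,0,0.025,0,0,0,0,0,0,0.035,0,0,0,0,-0.005,0,0.035,0,0,0,0,-0.01,-0.01,0.035,0,0,0,0,-0.01,-0.01,0.035,0,0,0,0,-0.01,-0.01,0.035,0,0,0,0,0,0,0,0,0,0]}}

```text
t: 17.55
ee_pos: [0.5456, -0.0353, 0.3041]
ee_rot: [0.456, -0.536, 0.54, -0.461]
contact_force: [1.1, 0.4, -0.4]
opening: 0.0006
```

```bash
python3 look.py 13
```

```text
17.7 [ 0.5436 -0.0323  0.2976] [-0.7   0.29 -0.82] 0.00033935288690336587
```

View pics/l13.png

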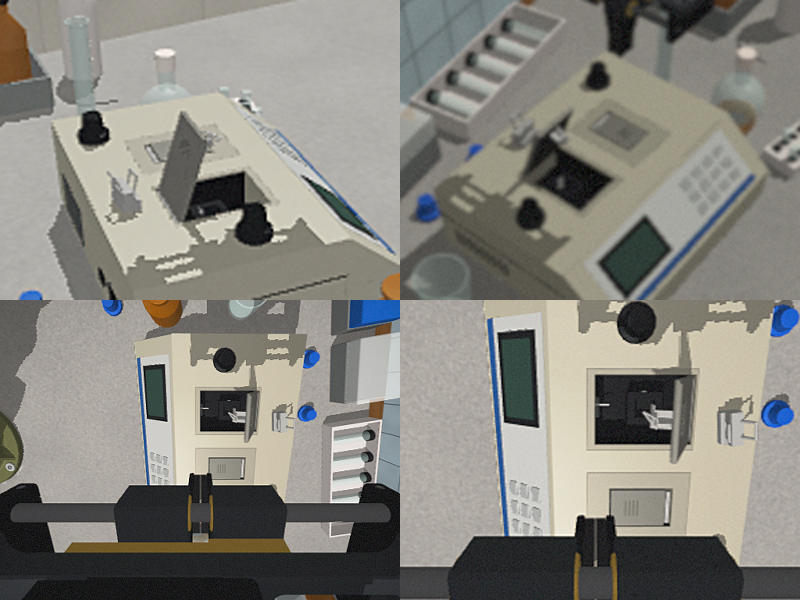

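The hatch is up (scene tile (185,165)), the small hatch is shut, and the stopper stands at (253,222). I'll move a little farther off and watch for more than two seconds.

>>> {"api": "carry_out", "payload": {"motion": [0,0,-0.02,0.02,0,0,0,0,0,-0.02,0.01,0,0,0,0,0,0,0,0,0,0,0,0,0,0,0,0,0,0,0,0,0,0,0,0,0,0,0,0,0,0,0,0,0,0,0,0,0,0,0,0,0,0,0,0,0,0,0,0,0,0,0,0,0,0,0,0,0,0,0,0,0,0,0,0,0,0,0,0,0,0,0,0,0]}}

```text
t: 18.9
ee_pos: [0.5436, -0.0727, 0.328]
ee_rot: [0.459, -0.538, 0.538, -0.459]
contact_force: [0.1, -0.2, 0.1]
opening: 0.0002
```

>>> {"api": "carry_out", "payload": {"motion": [0,0,0,0,0,0,0,0,0,0,0,0,0,0,0,0,0,0,0,0,0,0,0,0,0,0,0,0,0,0,0,0,0,0,0,0,0,0,0,0,0,0,0,0,0,0,0,0,0,0,0,0,0,0,0,0,0,0,0,0,0,0,0,0,0,0,0,0,0,0,0,0,0,0,0,0,0,0,0,0,0,0,0,0]}}

```text
t: 20.1
ee_pos: [0.5436, -0.0726, 0.328]
ee_rot: [0.459, -0.538, 0.538, -0.459]
contact_force: [0.6, 0.1, 0.3]
opening: 0.0004
```

```bash
python3 look.py 14; python3 - <<'E'
from m import *
f0,g0,h0=pickle.load(open("l13.pkl","rb")); f,g,h=pickle.load(open("l14.pkl","rb"))
for c,n in((g,"scene"),(h,"side")):
    m=(c["frame"].max(2)<45).astype(np.uint8)
    k,l,s,ct=cv2.connectedComponentsWithStats(m)
    for i in range(1,k):
        if 60<s[i][4]<400 and 170<ct[i][0]<300 and 100<ct[i][1]<240: print(n,s[i],ct[i].round(1))
# hatch angle: top edge corner (front-left) visible
for ang in(1.0,1.25):
    x=.0725-.095*np.cos(ang); z=.115+.095*np.sin(ang)+.006*np.cos(ang)
    print(ang,[proj(g,[*toW(x,y),z]).round(1).tolist() for y in(.02,.09)])
cv2.imwrite("pics/s14.png",cv2.resize(g["frame"],(800,600)))
E
```

```text
20.25 [ 0.5436 -0.0726  0.328 ] [0.32 0.02 0.18] 0.0002015963689166285
scene [176 150  13  15 141] [181.5 157.9]
side [259 112  10  12  89] [263.4 118.3]
side [224 179  13  16 150] [229.7 187.1]
side [265 189  28  39 100] [277.4 209.4]
1.0 [[232.1, 150.9], [243.4, 164.4]]
1.25 [[223.2, 149.0], [234.1, 162.6]]
```

View pics/l14.png

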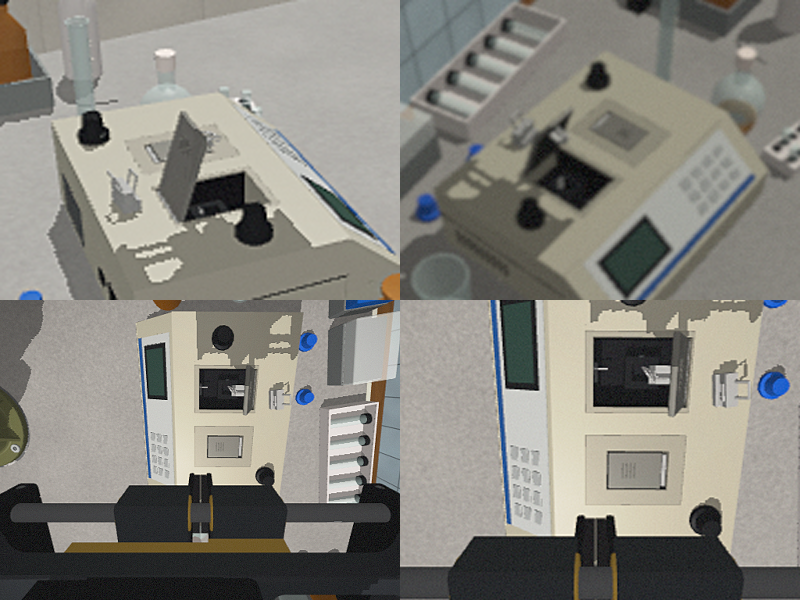

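View pics/s14.png

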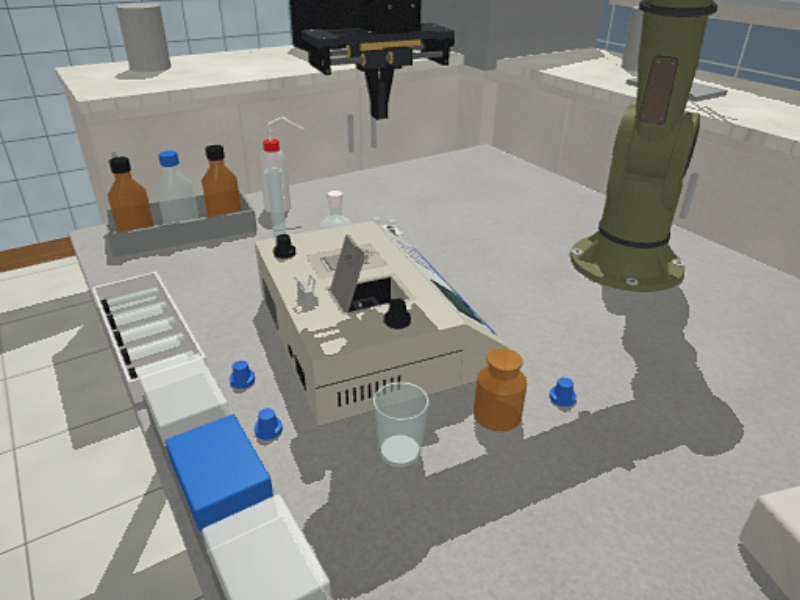

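```bash
python3 -c "
from cell import bot
print(bot.sign_off())"
```

```text
the job is handed in; nothing more can be done
None
```

The job is done and handed in at 20.3 s. The stopper is on the bare deck, and the larger hatch is open and staying up by itself.

- **Stopper:** I slid it sideways with two fingertips low on its flange. It is standing on the left strip at about local (16, 141) mm. Its near edge is about 25 mm outside the frame of the larger hatch.
- **Hatch:** I pressed it once on the ridged patch, about 3 mm deep at 3–4 N, and the force never jumped as it would at the solid stop. Then I took the hand away. The hatch sprang up, and its free edge matches the 1.25 rad end stop in the scene view. It looked the same at 17.7 s and 20.25 s, with the hand well clear.
- **Other things:** The smaller hatch is shut. The spare stopper is at the same pixels as at the start. The clip, bottle, beaker and flask look undisturbed in the last pictures. I did not measure those, nor the cylinder and cuvette rack.

**What disagreed:** The real fingertips were 30 mm higher than the reported TCP. Because of that, my first push passed above the flange. No contact force showed and the stopper did not move. I measured the offset with a light touch of about 11 N on the fixed deck between the hatches, then used it for the push and the press.

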